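Put the soldering supplies back in their holders

ROBOT

A 6-joint arm with a two-finger parallel gripper is mounted at the origin on a cart in front of the work surface, level with it; the furniture and walls round the work are solid. World frame = base frame: x ahead of the robot, y to its left, z up, the work surface at z = 0. Lengths are in m, angles in rad, forces in N, time in s.
With the tool pointing down it reaches from about 0.35 to 0.775 m from the base axis. Payload 5.5 kg.
Tool frame: the origin (TCP) lies midway between the tips of the shut fingers; the grasp point (between the pads) lies 19 mm behind it; z points along the fingers, y is the line along which they close (so a half turn about z gives the same grasp; the last joint's range is limited). The gripper opens to 85 mm and grips with 20 to 120 N. Pads are 22 mm wide; open, the fingers measure 114 mm over their backs; the gripper's body (76 mm by 85 mm) begins 54 mm behind the grasp point. The pads swing forward as they close: fully open they stand 13 mm farther back than shut.
Start: joints at [1.086, 0.313, 0.046, 1.304, 0, 1.431], TCP at [0.194, 0.541, 0.231] pointing down, gripper open.
Joint ranges: [-2.76, 2.76], [-0.86, 1.69], [-1.03, 1.26], [-2.2, 2.34], [-1.47, 1.5], [-3.14, 3.14]. Speed limits (rad/s): [2.57, 2.57, 3.14, 3.14, 3.14, 3.14].

INTERFACE

Orientations are given as a unit quaternion [w, x, y, z].
In Python, from workcell import env gives the robot as it stands. The module is installed in compiled form; this text tells all that it offers.
- The arm moves only by the tool carry_out, never from a script. Its argument "series" is a list of rows, each an object with "delta_rot": the turn, a rotation vector about the world's x, y, z normalised to -1 to 1, where 1 is 0.1 rad, a list of three; "travel": the shift along the world's x, y, z normalised to -1 to 1, where 1 is 0.025 m, a list of three; "fingers": the closure, from -1 (fully open) to 1 (shut). In form: [{"delta_rot": [ax, ay, az], "travel": [tx, ty, tz], "fingers": fingers}, ...]. A call has 1 to 5 rows; each row shifts and turns the commanded pose from where the row before left it; what a row does not reach is not made up. A row lasts 1/8 s, in which the tool goes at most 62.5 mm and 10.7 degrees, less where a joint would pass 70% of its speed; a pose out of reach is approached as far as the arm can. A call with a number of a shift or a turn outside -1 to 1 is refused whole. A call with a gripper value outside its range is refused whole. The fingers move at their own pace and stop on an object; "squeeze" is the grip in N (left out, the last holds). Time passes only in rows, so rows that do not move let the fingers close. It gives the time, the measured TCP pose, the force, the opening and the grip force at its end, in the units of the state.
- env.get_state(): the state, without advancing time (a new reading comes with each control period).
- env.read_camera(name): name is "scene" or "side" or "wrist"; returns a dict with "color" (420x560x3 uint8, red, green, blue), "fx", "fy", "cx", "cy" (pixels), "D" ([k1, k2, p1, p2, k3] as OpenCV has them; the pictures are not rectified), "world_from_camera" (4x4, takes a point from camera to world coordinates); the wrist camera has in their place "hand_eye" (4x4, takes a point from camera to tool coordinates, whose origin is the TCP and whose axes are the flange's). Camera axes: x right, y up, looking along -z (the intrinsics and any distortion apply to the point x, -y, -z); pixel columns grow to the right and rows downward; lengths in m; the calibration is good to about 2 mm. A picture is of the moment at which its call begins: read the wrist's pose just before it. There is no depth.
- env.hand_in(): hands the job in; it is judged then, once.
The state is a dict: "clock": time; "joint_pos": joint angles; "qvel": joint speeds; "tau": joint torques, N m; "tcp_pos": TCP position; "orientation": TCP orientation; "wrist_force": force on the tool from outside, world axes, zero at the start; "ft_torque": the same for the moment, N m; "finger_gap": finger opening in m; "grip_force": force on a finger pad.
Only numpy, scipy, OpenCV 4.12 (cv2) and the standard library are available. Lean on these libraries where they do the work, as an engineer would, in place of code of your own. Each camera call takes 0.05 s, during which the arm holds its last target. There are 200 camera calls.

TASK

Put the soldering supplies away in the grey holders: the roll of amber tape in the largest round holder, the reel of solder in the middle-sized round one, the flux jar in the smallest round one, and the tube with the spare tip in the long one. Each must sit flat on the floor of its holder, inside the rim, reel and jar upright, and be let go. Leave the small brown cardboard box where it stands.

Things in the scene. Friction and masses are not known exactly. Their poses are not given: they have to be found in the camera images.
- tape_roll: Roll of amber tape lying flat, outer diameter 62 mm, 15 mm high, about 50 g. Origin: centre of its underside, z up. When it lies in its holder the rim covers its lowest 4 mm, so hold it by its upper half (fingertips 6 to 8 mm above its underside) if the fingers are to stay clear of the rim.
- reel_mid (a point): Reel of silvery solder wire with blue flanges, standing on one flange: diameter 48 mm, 28 mm high, about 120 g; a thin free wire end sticks up beside it to 41 mm (it does not obstruct). This point: on the reel's axis, 14 mm above its underside; z along the axis.
- flux_jar: Small green-and-white flux jar with a yellow lid, standing: lid diameter 36 mm, body diameter 32 mm, 39 mm high (lid from 27 mm up), about 45 g. Origin: centre of its underside, z up. The lid is fixed.
- tube_mid (a point): Tube with black end caps holding a spare soldering tip (looks amber and black), lying on the desk: 82 mm long, diameter 15 mm, about 20 g; it can roll. This point: middle of the tube, on its axis, 7.5 mm above what it lies on; x runs along the tube.
- holder_large: Largest of three round shallow holders, inside diameter 76 mm, outside 82 mm. Grey plastic with a dark rubber inlay on its floor, fixed to the desk, origin at the centre of its underside on the desk; floor 3 mm thick, its top 3 mm above the desk; rim 3 mm thick, its top 7 mm above the desk, so it stands 4 mm above the floor. 
- holder_medium: Middle-sized of three round shallow holders, inside diameter 62 mm, outside 68 mm. Grey plastic with a dark rubber inlay on its floor, fixed to the desk, origin at the centre of its underside on the desk; floor 3 mm thick, its top 3 mm above the desk; rim 3 mm thick, its top 7 mm above the desk, so it stands 4 mm above the floor. 
- holder_small: Smallest of three round shallow holders, inside diameter 50 mm, outside 56 mm. Grey plastic with a dark rubber inlay on its floor, fixed to the desk, origin at the centre of its underside on the desk; floor 3 mm thick, its top 3 mm above the desk; rim 3 mm thick, its top 7 mm above the desk, so it stands 4 mm above the floor. 
- holder_long: Long shallow rectangular holder, inside 99 x 29 mm, outside 105 x 35 mm, x along its length. Grey plastic with a dark rubber inlay on its floor, fixed to the desk, origin at the centre of its underside on the desk; floor 3 mm thick, its top 3 mm above the desk; rim 3 mm thick, its top 7 mm above the desk, so it stands 4 mm above the floor. 
- kraft_box: Small plain brown cardboard box, 42 x 62 x 58 mm (x, y, z), loose, standing on the desk among the holders. Not part of the job. Origin: centre of its underside.
Mind the look-alikes: they are no part of the job. What is shaped like the part that bears tube_mid but pink or white is not meant.

How it is judged:
By the outcome, as a careful person would: the job done as asked, in the order asked, and still so for the second after the job is handed in, with the robot touching nothing.
It also fails if it takes over 99 s, if anything falls off the work surface, if the arm or the gripper's body presses on something with over 40 N, if the wrist force passes 120 N, or if a joint passes its speed limit or range.

## Working session

There is one attempt and no reset: what is moved stays moved. The work goes in short steps, Python scripts to look and compute and a tool call to move; the robot and the scene stay as the last step left them, time stands still between calls to the robot, and variables do not carry over. Pictures are saved under pics/ and viewed, at most 17 in all, crops included, and the job is handed in when it is done.

Besides the shell and the picture viewer there is one more tool, called after ">>>" as a command line: name --argument value ..., lists and objects as JSON in quotes. carry_out: Moves the arm, as the interface text tells. Its arguments: {"type":"object","properties":{"series":{"type":"array","items":{"type":"object","properties":{"delta_rot":{"type":"array","items":{"type":"number"}},"travel":{"type":"array","items":{"type":"number"}},"fingers":{"type":"number"}}}},"squeeze":{"type":"number"}},"required":["series"]}

```bash
mkdir -p pics
cat > h.py <<'E'
import numpy as np, cv2
from workcell import env
from scipy.spatial.transform import Rotation as R
def shot(name,fn=None):
    s=env.get_state(); c=env.read_camera(name)
    if 'world_from_camera' in c: T=np.array(c['world_from_camera'])
    else:
        q=s['orientation']; M=np.eye(4); M[:3,:3]=R.from_quat([q[1],q[2],q[3],q[0]]).as_matrix(); M[:3,3]=s['tcp_pos']; T=M@np.array(c['hand_eye'])
    c['T']=T; c['K']=np.array([[c['fx'],0,c['cx']],[0,c['fy'],c['cy']],[0,0,1.]])
    c['D']=np.array(c['D'],float)
    if fn: cv2.imwrite(fn,c['color'][:,:,::-1])
    return c
def ray(c,uv,z):
    uv=np.array(uv,float).reshape(-1,1,2)
    p=cv2.undistortPoints(uv,c['K'],c['D']).reshape(-1,2)
    d=np.c_[p[:,0],-p[:,1],-np.ones(len(p))]@c['T'][:3,:3].T
    o=c['T'][:3,3]; return o+d*((z-o[2])/d[:,2])[:,None]
def proj(c,P):
    P=np.array(P,float).reshape(-1,3); q=(P-c['T'][:3,3])@c['T'][:3,:3]; q=q*[1,-1,-1]
    return cv2.projectPoints(q,np.zeros(3),np.zeros(3),c['K'],c['D'])[0].reshape(-1,2)
E
python3 - <<'E'
from h import *
s=env.get_state(); print({k:np.round(v,3) for k,v in s.items()})
for n in ['scene','side','wrist']:
    c=shot(n,f'pics/{n}0.png'); print(n,c['K'][0],c['T'].round(3).tolist())
a=[cv2.imread(f'pics/{n}0.png') for n in ['scene','side']]
E
```

```text
{'clock': np.float64(0.0), 'joint_pos': array([ 1.086,  0.314,  0.045,  1.304, -0.   ,  1.431]), 'qvel': array([-0.001, -0.001,  0.001,  0.001, -0.   ,  0.001]), 'tau': array([ 2.0000e-03, -4.8061e+01,  2.9854e+01,  1.9000e-02,  0.0000e+00,
       -0.0000e+00]), 'tcp_pos': array([0.194, 0.541, 0.23 ]), 'orientation': array([-0.   ,  0.172,  0.985, -0.001]), 'wrist_force': array([-0.642, -0.094,  0.135]), 'ft_torque': array([-0.013, -0.026, -0.03 ]), 'grip_force': np.float64(0.0), 'finger_gap': np.float64(0.086)}
scene [456.70607999   0.         290.42929042] [[-1.0, -0.009, 0.011, 0.506], [0.014, -0.858, 0.513, 0.578], [0.005, 0.513, 0.858, 1.015], [0.0, 0.0, 0.0, 1.0]]
side [507.87698792   0.         276.07403133] [[0.885, 0.198, -0.422, 0.001], [-0.466, 0.371, -0.803, -0.919], [-0.002, 0.907, 0.421, 0.521], [0.0, 0.0, 0.0, 1.0]]
wrist [303.05585385   0.         278.86914643] [[0.339, -0.899, -0.277, 0.124], [0.941, 0.323, 0.101, 0.566], [-0.002, -0.295, 0.955, 0.372], [0.0, 0.0, 0.0, 1.0]]
```

View pics/scene0.png

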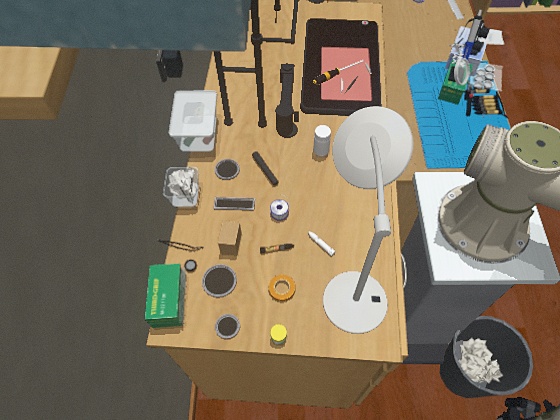

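View pics/side0.png

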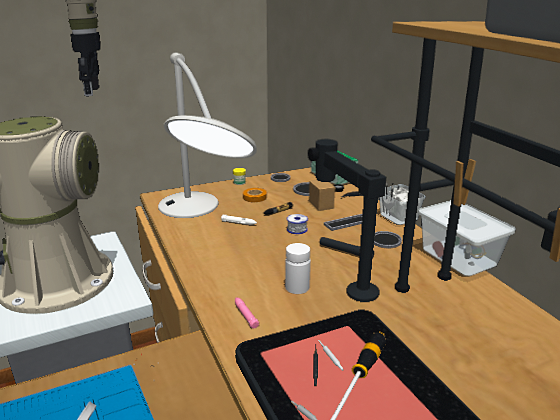

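The scene picture shows these, by pixel:
- **Supplies:** jar (278,335), tape (282,288), reel (279,209), amber-and-black tube (277,248).
- **Holders:** largest (219,281), two smaller round ones (227,326) and (227,169), long one (233,204).
- **Box:** (230,238).
- **Look-alikes:** a white tube at (321,243), and in the side view a pink one at (246,312).

A lamp stands between the robot and the items, so I'll measure both.

```bash
cat > m.py <<'E'
from h import *
def tri(c1,u1,c2,u2):
    A=[];b=[]
    for c,u in((c1,u1),(c2,u2)):
        o=c['T'][:3,3]; d=ray(c,u,0)[0]-o; d/=np.linalg.norm(d); P=np.eye(3)-np.outer(d,d); A.append(P);b.append(P@o)
    A=np.vstack(A);b=np.hstack(b); x=np.linalg.lstsq(A,b,rcond=None)[0]; return x,np.linalg.norm(A@x-b)
E
python3 - <<'E'
from m import *
sc=shot('scene'); sd=shot('side')
for n,u,v in [('lampapex',(383,225),(177,56)),('lamphead',(375,138),(208,135)),('head ctr',(373,147),(210,137)),('stem base',(357,297),(187,204)),('ringleft',(333,147),(254,152)),('shelfpost',(229,123),(403,290)),('armpost top',(288,68),(325,145))]:
    x,e=tri(sc,u,sd,v); print(n,x.round(3),round(e,3))
hsv=cv2.cvtColor(sc['color'],cv2.COLOR_RGB2HSV)
def comps(mask,lo=25,hi=4000):
    n,l,st,ce=cv2.connectedComponentsWithStats(mask.astype(np.uint8))
    return [(tuple(ce[i].round(1)),st[i].tolist()) for i in range(1,n) if lo<st[i][4]<hi and 150<ce[i][0]<345 and 110<ce[i][1]<345]
print('dark');[print(r) for r in comps(hsv[...,2]<95)]
print('yellow/orange');[print(r) for r in comps((hsv[...,1]>190)&(hsv[...,2]>150))]
for n,u,z in [('jar lid',(278.5,334),.039),('tape',(282,287.5),.015),('reel',(279,208),.028),('tube',(277,248),.0075),('white',(321,243),.0075),('hL',(219.5,281),.007),('h326',(227.5,326),.007),('h169',(227.5,169),.007),('long',(234,203.5),.007),('box',(230,230),.058),('bottle',(322,130),.08),('bar',(265,168),.01),('lampbase',(355,301),.01),('clampbase',(287,125),.0),('post1',(228,123),0),('post2',(262,123),0)]:
    print(n,ray(sc,u,z)[0].round(3))
cv2.imwrite('pics/crop.png',cv2.resize(sc['color'][145:345,150:350,::-1],None,fx=3,fy=3,interpolation=cv2.INTER_CUBIC))
a=sd['color'][140:260,130:420,::-1]; cv2.imwrite('pics/crop2.png',cv2.resize(a,None,fx=2.7,fy=2.7,interpolation=cv2.INTER_CUBIC))
E
```

```text
lampapex [0.346 0.211 0.365] 0.0
lamphead [ 0.311 -0.064  0.257] 0.001
head ctr [ 0.318 -0.048  0.247] 0.002
stem base [0.34  0.201 0.007] 0.001
ringleft [ 0.397 -0.075  0.214] 0.001
shelfpost [ 0.634 -0.321 -0.012] 0.058
armpost top [ 0.476 -0.241  0.273] 0.035
dark
((np.float64(264.6), np.float64(168.2)), [252, 152, 26, 34, 240])
((np.float64(226.6), np.float64(168.6)), [216, 160, 21, 17, 255])
((np.float64(233.7), np.float64(203.3)), [216, 199, 37, 9, 247])
((np.float64(237.8), np.float64(238.5)), [235, 225, 6, 26, 68])
((np.float64(285.4), np.float64(246.6)), [278, 244, 16, 7, 69])
((np.float64(262.0), np.float64(250.0)), [260, 247, 6, 7, 28])
((np.float64(190.3), np.float64(266.0)), [185, 260, 12, 12, 51])
((np.float64(218.9), np.float64(280.4)), [205, 267, 29, 27, 600])
((np.float64(227.0), np.float64(326.0)), [218, 317, 19, 19, 276])
yellow/orange
((np.float64(274.6), np.float64(285.9)), [269, 275, 16, 23, 84])
jar lid [0.523 0.294 0.039]
tape [0.515 0.179 0.015]
reel [ 0.522 -0.031  0.028]
tube [0.527 0.072 0.008]
white [0.418 0.06  0.008]
hL [0.663 0.157 0.007]
h326 [0.637 0.265 0.007]
h169 [ 0.662 -0.17   0.007]
long [ 0.639 -0.059  0.007]
box [0.638 0.048 0.058]
bottle [ 0.405 -0.243  0.08 ]
bar [ 0.56 -0.17  0.01]
lampbase [0.347 0.211 0.01 ]
clampbase [ 0.498 -0.333  0.   ]
post1 [ 0.671 -0.342  0.   ]
post2 [ 0.572 -0.341  0.   ]
```

View pics/crop.png

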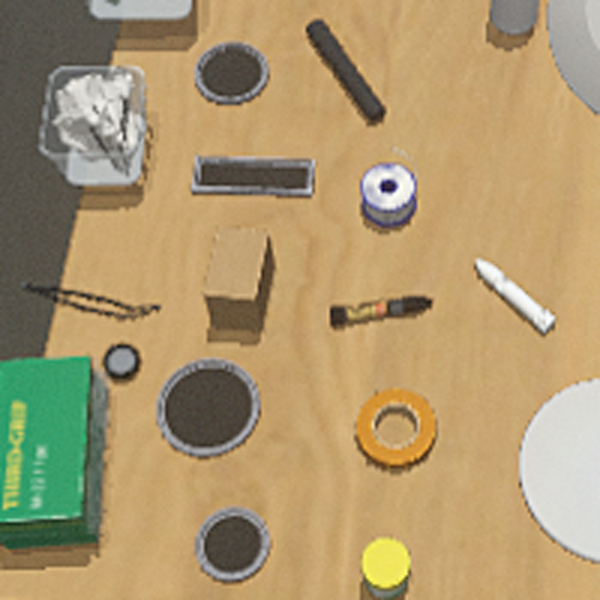

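The crop confirms the targets. The tube with amber and black at (277,248) is the one with the black caps; the white one at (321,243) and the pink one at (246,312, side view) are look-alikes. The holder at (227,169) looks the same size as the one at (227,326) but is farther away, so it is the medium one. First I'll swing clear, outside the lamp.

>>> carry_out --series '[{"delta_rot": [0,0,0.7],"travel": [1,-0.1,0.6],"fingers": -1},{"delta_rot": [0,0,0.7],"travel": [1,-0.1,0.6],"fingers": -1},{"delta_rot": [0,0,0.7],"travel": [1,-0.1,0.6],"fingers": -1},{"delta_rot": [0,0,0.7],"travel": [1,-0.2,0.6],"fingers": -1},{"delta_rot": [0,0,0.7],"travel": [1,-0.3,0.6],"fingers": -1}]' --squeeze 40

```text
clock: 0.88
tcp_pos: [0.3201, 0.521, 0.3066]
orientation: [-0.0, -0.004, 1.0, -0.0]
wrist_force: [-0.8, -0.3, -0.4]
finger_gap: 0.0857
grip_force: 0.0
```

>>> carry_out --series '[{"delta_rot": [0,0,0],"travel": [1,-0.3,0],"fingers": -1},{"delta_rot": [0,0,0],"travel": [1,-0.3,0],"fingers": -1},{"delta_rot": [0,0,0],"travel": [1,-0.3,0],"fingers": -1},{"delta_rot": [0,0,0],"travel": [1,-0.5,0],"fingers": -1},{"delta_rot": [0,0,0],"travel": [1,-1,0],"fingers": -1}]'

```text
clock: 1.5
tcp_pos: [0.4455, 0.4611, 0.3057]
orientation: [-0.0, -0.003, 1.0, -0.0]
wrist_force: [-0.6, -0.2, -0.9]
finger_gap: 0.0854
grip_force: 0.0
```

>>> carry_out --series '[{"delta_rot": [0,0,0],"travel": [0.6,-1,0],"fingers": -1},{"delta_rot": [0,0,0],"travel": [0.6,-1,0],"fingers": -1},{"delta_rot": [0,0,0],"travel": [0.5,-1,0],"fingers": -1},{"delta_rot": [0,0,0],"travel": [0.5,-1,0],"fingers": -1},{"delta_rot": [0,0,0],"travel": [0,0,0],"fingers": -1}]'

```text
clock: 2.12
tcp_pos: [0.5006, 0.3594, 0.3062]
orientation: [-0.0, -0.001, 1.0, -0.0]
wrist_force: [-0.3, 0.9, -0.7]
finger_gap: 0.0858
grip_force: 0.0
```

Run:
```python
from h import *
s=env.get_state(); print({k:np.round(v,3).tolist() for k,v in s.items()})
c=shot('wrist','pics/w1.png')
```

```text
{'clock': 2.125, 'joint_pos': [0.493, 0.395, 0.345, 1.521, -0.0, 0.49], 'qvel': [0.034, 0.003, 0.008, 0.002, 0.015, 0.017], 'tau': [-1.003, -52.808, 29.931, -0.005, -0.16, -0.135], 'tcp_pos': [0.501, 0.359, 0.306], 'orientation': [-0.0, -0.001, 1.0, -0.0], 'wrist_force': [-0.33, 0.868, -0.666], 'ft_torque': [0.007, 0.021, 0.011], 'grip_force': 0.0, 'finger_gap': 0.086}
```

View pics/w1.png

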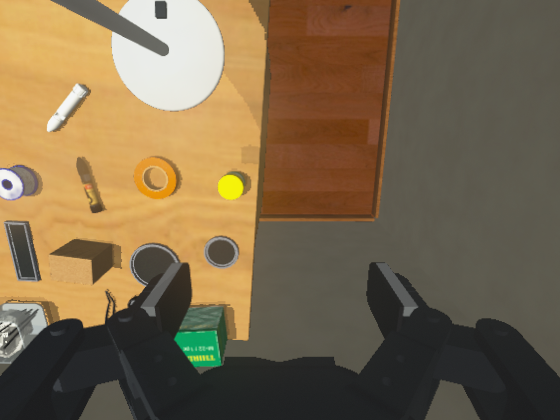

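The wrist view shows the tape (155,177), jar (231,186), large holder (155,264), small holder (222,251) and reel (12,184). Next I'll move over the tape to measure from above.

>>> carry_out --series '[{"delta_rot": [0,0,0],"travel": [0.1,-1,0],"fingers": -1},{"delta_rot": [0,0,0],"travel": [0.1,-1,0],"fingers": -1},{"delta_rot": [0,0,0],"travel": [0.1,-1,0],"fingers": -1},{"delta_rot": [0,0,0],"travel": [0.1,-1,0],"fingers": -1},{"delta_rot": [0,0,0],"travel": [0.1,-1,0],"fingers": -1}]'

```text
clock: 2.8
tcp_pos: [0.5117, 0.2364, 0.3063]
orientation: [-0.0, -0.003, 1.0, 0.0]
wrist_force: [0.4, 0.1, 0.1]
finger_gap: 0.0853
grip_force: 0.0
```

>>> carry_out --series '[{"delta_rot": [0,0,0],"travel": [0.05,-1,0],"fingers": -1},{"delta_rot": [0,0,0],"travel": [0.05,-1,0],"fingers": -1},{"delta_rot": [0,0,0],"travel": [0,-0.2,0],"fingers": -1},{"delta_rot": [0,0,0],"travel": [0,0,0],"fingers": -1}]'

```text
clock: 3.3
tcp_pos: [0.5143, 0.1818, 0.3064]
orientation: [-0.0, -0.003, 1.0, 0.0]
wrist_force: [-0.2, 0.1, 0.1]
finger_gap: 0.0852
grip_force: 0.0
```

Run:
```python
from m import *
s=env.get_state(); print({k:np.round(v,3).tolist() for k,v in s.items()})
c=shot('wrist','pics/w2.png'); sd=shot('side','pics/sd2.png')
# planar kinematics fit
Q=[([1.086,.313,.046,1.304],[.194,.541,.231]),([.493,.395,.345,1.521],[.501,.359,.306]),(s['joint_pos'],s['tcp_pos'])]
d=[np.hypot(p[0],p[1])*np.sin(np.arctan2(p[1],p[0])-q[0]) for q,p in Q];print('off',d)
```

```text
{'clock': 3.3, 'joint_pos': [0.192, 0.246, 0.138, 1.462, 0.001, 0.187], 'qvel': [0.012, 0.003, 0.003, -0.001, 0.001, 0.002], 'tau': [-0.553, -44.633, 30.056, 0.022, -0.047, -0.031], 'tcp_pos': [0.514, 0.182, 0.306], 'orientation': [-0.0, -0.003, 1.0, 0.0], 'wrist_force': [-0.182, 0.093, 0.082], 'ft_torque': [-0.045, 0.013, 0.001], 'grip_force': 0.0, 'finger_gap': 0.085}
off [np.float64(0.08047587969957878), np.float64(0.07914055426635144), np.float64(0.08017313526236576)]
```

View pics/w2.png

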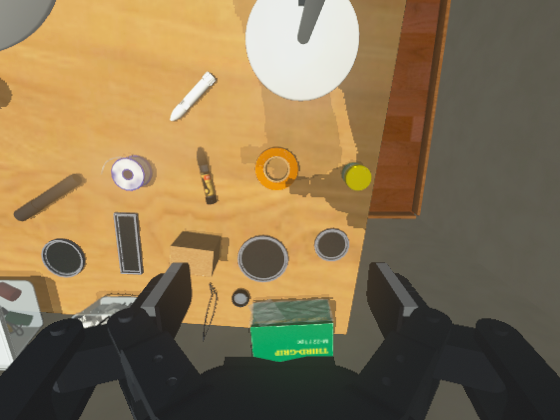

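View pics/sd2.png

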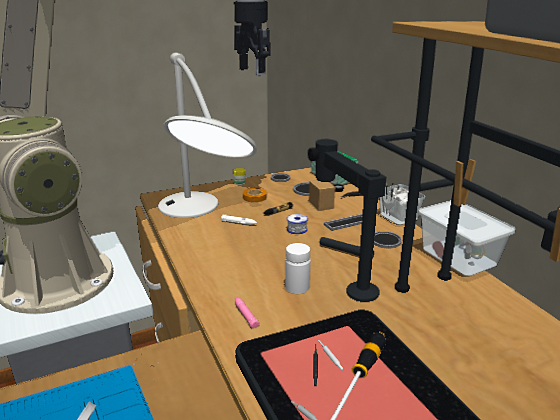

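The wrist view shows the tape at (277,168), jar (358,178), reel (129,174) and tube (206,177). The holders are at large (263,258), small (332,243), medium (64,257) and long (129,243). Now I'll measure them with masks.

```bash
cat > meas.py <<'E'
from m import *
def comps(mask,lo,hi):
    n,l,st,ce=cv2.connectedComponentsWithStats(mask.astype(np.uint8)); out=[]
    for i in range(1,n):
        if lo<st[i][4]<hi:
            cn=max(cv2.findContours((l==i).astype(np.uint8),cv2.RETR_EXTERNAL,cv2.CHAIN_APPROX_NONE)[0],key=len)
            out.append((ce[i],st[i],cn.reshape(-1,2)))
    return out
def circ(c,cn,z):   # circle fit in the world plane
    P=ray(c,cn.astype(float),z)[:,:2]; h=cv2.convexHull(P.astype(np.float32)).reshape(-1,2).astype(float)
    (x,y),r=cv2.minEnclosingCircle(h.astype(np.float32))
    A=np.c_[2*P,np.ones(len(P))]; s=np.linalg.lstsq(A,(P**2).sum(1),rcond=None)[0]
    return s[:2].round(4),round(float(2*np.sqrt(s[2]+s[0]**2+s[1]**2)),4)
E
python3 - <<'E'
from meas import *
c=shot('wrist'); I=c['color']; hsv=cv2.cvtColor(I,cv2.COLOR_RGB2HSV); H,S,V=hsv[...,0],hsv[...,1],hsv[...,2]
D=np.r_[np.zeros(0)]
m=(S<110)&(V<90); m[285:]=0
for ce,st,cn in comps(m,60,2500):
    r=cv2.minAreaRect(ray(c,cn,.003)[:,:2].astype(np.float32))
    print('dark',ce.round(1),st[4],circ(c,cn,.003),np.round(r[0],4),np.round(r[1],4),round(r[2],1))
m=(S>200)&(V>130)
for ce,st,cn in comps(m,60,2500): print('sat',ce.round(1),I[cn[0][1],cn[0][0]],st[4],'z15',circ(c,cn,.015),'z39',circ(c,cn,.039))
b=I[...,2].astype(int)-I[...,0]
for ce,st,cn in comps((b>-15)&(V>90),100,3000):
    if ce[1]<285: print('nonwood',ce.round(1),st[4],'z28',circ(c,cn,.028), 'z.007',circ(c,cn,.007))
x=cv2.resize(np.hstack([I[135:225,90:230],I[135:225,230:400]])[:,:,::-1],None,fx=2.5,fy=2.5,interpolation=cv2.INTER_CUBIC); cv2.imwrite('pics/wc.png',x)
E
```

```text
dark [128.  243.1] 759 (array([ 0.6375, -0.0583]), 0.0649) [ 0.6377 -0.0586] [0.0236 0.0922] 87.8
dark [138.9 245.5] 75 (array([ 0.6396, -0.057 ]), 0.0645) [ 0.6407 -0.0412] [0.0025 0.0978] 87.5
dark [330.9 244.4] 489 (array([0.6367, 0.2661]), 0.0401) [0.6368 0.2656] [0.0399 0.0403] 0.3
dark [ 75.3 249.5] 93 (array([ 0.6616, -0.1678]), 0.0639) [ 0.6504 -0.1493] [0.0621 0.0233] 31.0
dark [262.3 258.4] 1225 (array([0.6622, 0.1562]), 0.0657) [0.6624 0.1557] [0.0662 0.065 ] 0.3
dark [ 62.7 257.1] 794 (array([ 0.662 , -0.1694]), 0.0533) [ 0.6622 -0.1696] [0.0535 0.054 ] 25.9
dark [181.4 275.9] 301 (array([0.6932, 0.0199]), 0.0364) [0.6902 0.0174] [0.0389 0.0354] 0.5
dark [375.9 275. ] 349 (array([0.6891, 0.3469]), 0.0405) [0.6876 0.3485] [0.0407 0.0376] 0.2
dark [402.1 279. ] 103 (array([0.6963, 0.3874]), 0.026) [0.6966 0.3861] [0.0419 0.0118] 45.5
dark [155.5 279.6] 88 (array([ 0.7002, -0.0224]), 0.0217) [ 0.7014 -0.0209] [0.0106 0.0327] 44.9
sat [275.6 167.8] [179 116  37] 814 z15 (array([0.5132, 0.1776]), 0.0592) z39 (array([0.5091, 0.1779]), 0.056)
sat [357.9 177.4] [135 124  25] 503 
[... 1884 characters left out ...]
ray([0.5744, 0.4658]), 0.0272) z.007 (array([0.5812, 0.48  ]), 0.0286)
nonwood [126.6 241.4] 475 z28 (array([ 0.6261, -0.0459]), 0.0743) z.007 (array([ 0.6354, -0.0572]), 0.078)
nonwood [539.7 256. ] 1851 z28 (array([0.6653, 0.5719]), 0.1285) z.007 (array([0.6766, 0.5914]), 0.1349)
nonwood [331.6 244.7] 327 z28 (array([0.6259, 0.2616]), 0.05) z.007 (array([0.6352, 0.2656]), 0.0525)
nonwood [262.6 259.3] 491 z28 (array([0.6502, 0.1577]), 0.0745) z.007 (array([0.6607, 0.1565]), 0.0782)
nonwood [ 61.3 258.8] 326 z28 (array([ 0.6509, -0.1516]), 0.0615) z.007 (array([ 0.6615, -0.1682]), 0.0646)
nonwood [487.7 259.2] 367 z28 (array([0.6475, 0.5065]), 0.0441) z.007 (array([0.6579, 0.5228]), 0.0463)
```

View pics/wc.png

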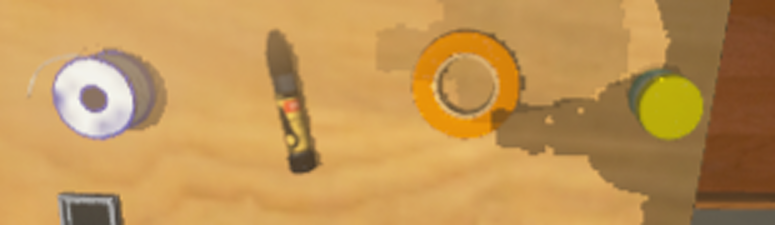

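Measured positions:
- **Tape:** (.5135,.178)
- **Large holder:** (.662,.1565)
- **Small holder:** (.6365,.266)
- **Medium holder:** (.662,-.169)
- **Long holder:** (.638,-.058)

Now I'll descend on the tape.

>>> carry_out --series '[{"delta_rot": [0,0,0],"travel": [-0.04,-0.15,-1],"fingers": -1},{"delta_rot": [0,0,0],"travel": [0,0,-1],"fingers": -1},{"delta_rot": [0,0,0],"travel": [0,0,-1],"fingers": -1},{"delta_rot": [0,0,0],"travel": [0,0,-1],"fingers": -1},{"delta_rot": [0,0,0],"travel": [0,0,-1],"fingers": -1}]'

```text
clock: 4.08
tcp_pos: [0.5133, 0.1783, 0.1805]
orientation: [0.0, -0.003, 1.0, 0.0]
wrist_force: [0.4, 0.7, -0.4]
finger_gap: 0.0851
grip_force: 0.0
```

>>> carry_out --series '[{"delta_rot": [0,0,0],"travel": [0,0,-1],"fingers": -1},{"delta_rot": [0,0,0],"travel": [0,0,-1],"fingers": -1},{"delta_rot": [0,0,0],"travel": [0,0,-1],"fingers": -1},{"delta_rot": [0,0,0],"travel": [0,0,-1],"fingers": -1},{"delta_rot": [0,0,0],"travel": [0,0,0],"fingers": -1}]'

```text
clock: 4.7
tcp_pos: [0.5115, 0.1778, 0.0795]
orientation: [-0.002, -0.003, 1.0, -0.0]
wrist_force: [-0.3, 0.3, 0.9]
finger_gap: 0.0856
grip_force: 0.0
```

Run:
```python
from meas import *
s=env.get_state(); print(np.round(s['tcp_pos'],4),np.round(s['joint_pos'],3))
c=shot('wrist','pics/w3.png'); I=c['color']; hsv=cv2.cvtColor(I,cv2.COLOR_RGB2HSV)
m=(hsv[...,0]>8)&(hsv[...,0]<24)&(hsv[...,1]>190)&(hsv[...,2]>60)
for ce,st,cn in comps(m,400,20000): print(ce.round(1),st,circ(c,cn,.015))
```

```text
[0.5115 0.1778 0.0795] [ 0.186  0.347 -0.295  0.933  0.     0.18 ]
[279.2 222.1] [ 238  182   84   83 3305] (array([0.5129, 0.1779]), 0.0612)
```

View pics/w3.png

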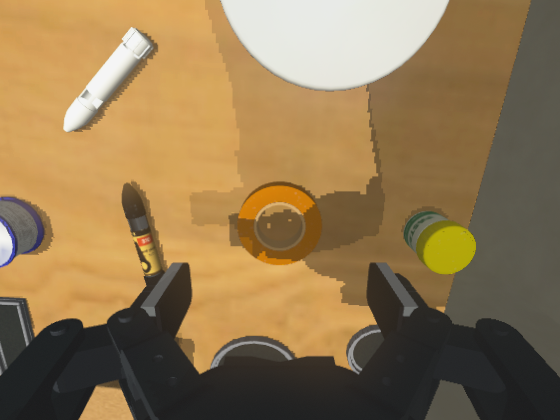

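The tape is centred at (279,222), which puts it at (.513,.178), and the fingers straddle it. I'll go down and close.

>>> carry_out --series '[{"delta_rot": [0,0,0],"travel": [0.06,0,-1],"fingers": -1},{"delta_rot": [0,0,0],"travel": [0,0,-1],"fingers": -1},{"delta_rot": [0,0,0],"travel": [0,0,-0.7],"fingers": -1},{"delta_rot": [0,0,0],"travel": [0,0,-0.4],"fingers": -1},{"delta_rot": [0,0,0],"travel": [0,0,0],"fingers": -1}]'

```text
clock: 5.38
tcp_pos: [0.5151, 0.1776, 0.0041]
orientation: [0.0, -0.003, 1.0, 0.0]
wrist_force: [0.9, -0.4, 0.9]
finger_gap: 0.0852
grip_force: 0.0
```

>>> carry_out --series '[{"delta_rot": [0,0,0],"travel": [0,0,0],"fingers": 1},{"delta_rot": [0,0,0],"travel": [0,0,0],"fingers": 1},{"delta_rot": [0,0,0],"travel": [0,0,0],"fingers": 1},{"delta_rot": [0,0,0],"travel": [0,0,0],"fingers": 1},{"delta_rot": [0,0,0],"travel": [0,0,0],"fingers": 1}]' --squeeze 30

```text
clock: 6.0
tcp_pos: [0.5158, 0.1777, 0.0053]
orientation: [0.001, -0.003, 1.0, 0.0]
wrist_force: [-1.5, 0.8, 6.5]
finger_gap: 0.0598
grip_force: 31.2
```

>>> carry_out --series '[{"delta_rot": [0,0,0],"travel": [0,0,0.6],"fingers": 1},{"delta_rot": [0,0,0],"travel": [0,0,1],"fingers": 1},{"delta_rot": [0,0,0],"travel": [0,0,0.6],"fingers": 1},{"delta_rot": [0,0,0],"travel": [0,0,0],"fingers": 1}]'

```text
clock: 6.5
tcp_pos: [0.5163, 0.1777, 0.0606]
orientation: [0.002, -0.003, 1.0, 0.0]
wrist_force: [1.1, 0.2, -0.6]
finger_gap: 0.0599
grip_force: 32.5
```

Run:
```python
from meas import *
s=env.get_state(); print(np.round(s['tcp_pos'],4),s['finger_gap'],s['grip_force'],s['wrist_force'])
c=shot('wrist','pics/w4.png')
d=shot('side'); a=cv2.resize(d['color'][130:250,180:340,::-1],None,fx=3.5,fy=3.5); b=cv2.resize(cv2.imread('pics/w4.png')[170:,120:440],None,fx=.7,fy=.7)
o=np.zeros((600,560,3),np.uint8); o[:420]=a; o[420:595,:224]=b[:175]; cv2.imwrite('pics/w4c.png',o)
```

```text
[0.5163 0.1777 0.0606] 0.05985537569200034 32.5420868396759 [ 1.11549618  0.17754754 -0.55643713]
```

View pics/w4c.png

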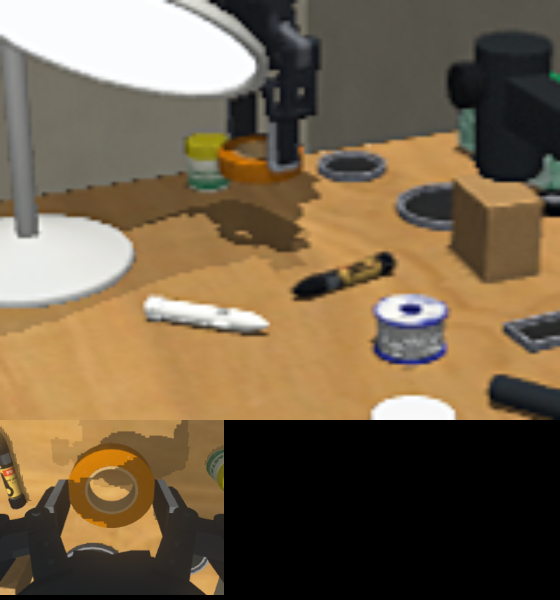

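The tape is held level between the fingers. I'll carry it to the large holder.

>>> carry_out --series '[{"delta_rot": [0,0,0],"travel": [1,-0.14,0],"fingers": 1},{"delta_rot": [0,0,0],"travel": [1,-0.14,0],"fingers": 1},{"delta_rot": [0,0,0],"travel": [1,-0.14,0],"fingers": 1},{"delta_rot": [0,0,0],"travel": [1,-0.14,0],"fingers": 1},{"delta_rot": [0,0,0],"travel": [1,-0.14,0],"fingers": 1}]'

```text
clock: 7.22
tcp_pos: [0.6397, 0.1597, 0.0572]
orientation: [-0.001, -0.003, 1.0, -0.0]
wrist_force: [0.4, -0.4, -0.9]
finger_gap: 0.06
grip_force: 32.5
```

>>> carry_out --series '[{"delta_rot": [0,0,0],"travel": [0.93,-0.15,0],"fingers": 1},{"delta_rot": [0,0,0],"travel": [0,0,-0.6],"fingers": 1},{"delta_rot": [0,0,0],"travel": [0,0,-0.6],"fingers": 1},{"delta_rot": [0,0,0],"travel": [0,0,0],"fingers": 1},{"delta_rot": [0,0,0],"travel": [0,0,0],"fingers": 1}]'

```text
clock: 7.85
tcp_pos: [0.6623, 0.1564, 0.0286]
orientation: [-0.0, -0.003, 1.0, 0.0]
wrist_force: [0.5, -0.5, -0.4]
finger_gap: 0.0601
grip_force: 32.6
```

>>> carry_out --series '[{"delta_rot": [0,0,0],"travel": [0.08,0,-0.3],"fingers": 1},{"delta_rot": [0,0,0],"travel": [0,0,-0.3],"fingers": 1},{"delta_rot": [0,0,0],"travel": [0,0,-0.14],"fingers": 1},{"delta_rot": [0,0,0],"travel": [0,0,0],"fingers": 1},{"delta_rot": [0,0,0],"travel": [0,0,0],"fingers": 1}]'

```text
clock: 8.48
tcp_pos: [0.6653, 0.1562, 0.0105]
orientation: [0.0, -0.003, 1.0, 0.0]
wrist_force: [-0.2, 0.3, -1.1]
finger_gap: 0.06
grip_force: 32.6
```

>>> carry_out --series '[{"delta_rot": [0,0,0],"travel": [-0.04,0,-0.08],"fingers": 1},{"delta_rot": [0,0,0],"travel": [0,0,0],"fingers": 1},{"delta_rot": [0,0,0],"travel": [0,0,0],"fingers": 1}]'

```text
clock: 8.85
tcp_pos: [0.6642, 0.1562, 0.0085]
orientation: [0.0, -0.003, 1.0, 0.0]
wrist_force: [0.5, -0.7, -0.1]
finger_gap: 0.0603
grip_force: 32.6
```

>>> carry_out --series '[{"delta_rot": [0,0,0],"travel": [0,0,0],"fingers": -1},{"delta_rot": [0,0,0],"travel": [0,0,0],"fingers": -1},{"delta_rot": [0,0,0],"travel": [0,0,0],"fingers": -1},{"delta_rot": [0,0,0],"travel": [0,0,0.5],"fingers": -1},{"delta_rot": [0,0,0],"travel": [0,0,1],"fingers": -1}]'

```text
clock: 9.48
tcp_pos: [0.6632, 0.1561, 0.0457]
orientation: [-0.001, -0.003, 1.0, -0.0]
wrist_force: [0.2, 0.2, 0.3]
finger_gap: 0.0855
grip_force: 0.0
```

>>> carry_out --series '[{"delta_rot": [0,0,0],"travel": [-0.2,0,1],"fingers": -1},{"delta_rot": [0,0,0],"travel": [-1,0,1],"fingers": -1},{"delta_rot": [0,0,0],"travel": [-1,-0.5,1],"fingers": -1},{"delta_rot": [0,0,0],"travel": [-1,-1,1],"fingers": -1},{"delta_rot": [0,0,0],"travel": [-1,-1,0],"fingers": -1}]'

```text
clock: 10.1
tcp_pos: [0.5602, 0.0934, 0.1494]
orientation: [0.003, -0.003, 1.0, 0.0]
wrist_force: [-0.2, -0.8, 0.0]
finger_gap: 0.0855
grip_force: 0.0
```

>>> carry_out --series '[{"delta_rot": [0,0,0],"travel": [-0.6,-1,0],"fingers": -1},{"delta_rot": [0,0,0],"travel": [-0.6,-1,0],"fingers": -1},{"delta_rot": [0,0,0],"travel": [-0.4,-1,0],"fingers": -1},{"delta_rot": [0,0,0],"travel": [0,-1,0],"fingers": -1},{"delta_rot": [0,0,0],"travel": [0,-1,0],"fingers": -1}]'

```text
clock: 10.72
tcp_pos: [0.5193, -0.0322, 0.1471]
orientation: [0.001, -0.003, 1.0, -0.0]
wrist_force: [-0.4, 0.0, -0.4]
finger_gap: 0.0853
grip_force: 0.0
```

Run:
```python
from meas import *
s=env.get_state(); print(np.round(s['tcp_pos'],4),np.round(s['joint_pos'],3))
c=shot('scene'); I=c['color']; hsv=cv2.cvtColor(I,cv2.COLOR_RGB2HSV)
m=(hsv[...,0]>8)&(hsv[...,0]<24)&(hsv[...,1]>170)&(hsv[...,2]>90)
for ce,st,cn in comps(m,80,3000): print('scene',ce.round(1),st,circ(c,cn,.018))
w=shot('wrist','pics/w5.png')
I=w['color']; b=I[...,2].astype(int)-I[...,0]
for ce,st,cn in comps((b>-15)&(I.max(2)>90),100,6000):
    if ce[1]<285: print('nonwood',ce.round(1),st[4],'z28',circ(w,cn,.028))
```

```text
[ 0.5193 -0.0322  0.1471] [-0.216  0.248 -0.253  1.068  0.    -0.222]
scene [530.3  41.2] [510  14  38  57 656] (array([-0.3448, -0.6525]), 0.2077)
scene [515.7 100.7] [501  89  27  27 325] (array([-0.1838, -0.3993]), 0.081)
scene [218.6 279.4] [205 266  27  27 315] (array([0.6638, 0.1557]), 0.0613)
scene [490.9 311.9] [481 304  22  16  94] (array([0.0458, 0.2447]), 0.0305)
scene [390.6 399.4] [ 352  364   77   56 2033] (array([0.3  , 0.424]), 0.1177)
scene [448.1 405.4] [424 380  46  40 679] (array([0.1842, 0.4348]), 0.0662)
scene [210.5 409.2] [195 399  37  21 587] (array([0.6581, 0.4355]), 0.0556)
scene [241.3 410.1] [231 401  22  19 168] (array([0.5981, 0.44  ]), 0.0315)
scene [290.7 412.1] [277 404  29  16 374] (array([0.4984, 0.4452]), 0.0451)
scene [342.9 413.6] [333 408  20  12  86] (array([0.3955, 0.4492]), 0.0258)
nonwood [527.6  38.3] 5331 z28 (array([0.39  , 0.1572]), 0.0658)
nonwood [33.1 60.6] 4022 z28 (array([ 0.4042, -0.2307]), 0.0558)
nonwood [396.   76.3] 1401 z28 (array([0.4183, 0.056 ]), 0.0508)
nonwood [282.7 198.1] 2023 z28 (array([ 0.5173, -0.0318]), 0.0483)
```

View pics/w5.png

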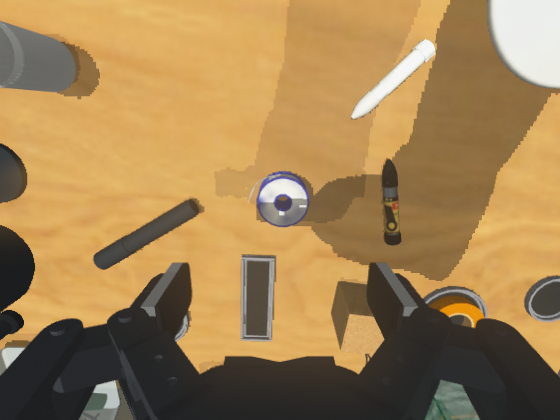

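The tape lies in the large holder, at (.664,.156) by the scene camera. The reel is centred at (283,199), which puts it at (.518,-.0315). I'll descend on it.

>>> carry_out --series '[{"delta_rot": [0,0,0],"travel": [0,0,-1],"fingers": -1},{"delta_rot": [0,0,0],"travel": [0,0,-1],"fingers": -1},{"delta_rot": [0,0,0],"travel": [0,0,-1],"fingers": -1},{"delta_rot": [0,0,0],"travel": [0,0,-1],"fingers": -1},{"delta_rot": [0,0,0],"travel": [0,0,0],"fingers": -1}]'

```text
clock: 11.45
tcp_pos: [0.5176, -0.0304, 0.0447]
orientation: [-0.002, -0.003, 1.0, 0.001]
wrist_force: [-0.8, 0.8, -0.4]
finger_gap: 0.0854
grip_force: 0.0
```

>>> carry_out --series '[{"delta_rot": [0,0,0],"travel": [0,0,-1],"fingers": -1},{"delta_rot": [0,0,0],"travel": [0,0,-0.7],"fingers": -1},{"delta_rot": [0,0,0],"travel": [0,0,0],"fingers": -1},{"delta_rot": [0,0,0],"travel": [0,0,0],"fingers": -1}]'

```text
clock: 11.95
tcp_pos: [0.5202, -0.0313, 0.0048]
orientation: [0.001, -0.003, 1.0, -0.0]
wrist_force: [1.0, 0.2, 0.5]
finger_gap: 0.0852
grip_force: 0.0
```

>>> carry_out --series '[{"delta_rot": [0,0,0],"travel": [0,0,0],"fingers": 1},{"delta_rot": [0,0,0],"travel": [0,0,0],"fingers": 1},{"delta_rot": [0,0,0],"travel": [0,0,0],"fingers": 1},{"delta_rot": [0,0,0],"travel": [0,0,0],"fingers": 1},{"delta_rot": [0,0,0],"travel": [0,0,0],"fingers": 1}]' --squeeze 35

```text
clock: 12.58
tcp_pos: [0.5197, -0.0315, 0.0042]
orientation: [0.001, -0.003, 1.0, -0.0]
wrist_force: [-0.6, 0.1, 5.3]
finger_gap: 0.0471
grip_force: 35.5
```

>>> carry_out --series '[{"delta_rot": [0,0,0],"travel": [0,0,0.6],"fingers": 1},{"delta_rot": [0,0,0],"travel": [0,0,1],"fingers": 1},{"delta_rot": [0,0,0],"travel": [0,0,0.8],"fingers": 1},{"delta_rot": [0,0,0],"travel": [1,-0.9,0],"fingers": 1},{"delta_rot": [0,0,0],"travel": [1,-0.9,0],"fingers": 1}]'

```text
clock: 13.2
tcp_pos: [0.57, -0.0766, 0.0648]
orientation: [0.001, -0.003, 1.0, -0.0]
wrist_force: [0.2, -0.2, -1.1]
finger_gap: 0.047
grip_force: 36.4
```

>>> carry_out --series '[{"delta_rot": [0,0,0],"travel": [1,-1,0],"fingers": 1},{"delta_rot": [0,0,0],"travel": [1,-1,0],"fingers": 1},{"delta_rot": [0,0,0],"travel": [1,-1,0],"fingers": 1},{"delta_rot": [0,0,0],"travel": [0.7,-0.7,0],"fingers": 1},{"delta_rot": [0,0,0],"travel": [0,0,0],"fingers": 1}]'

```text
clock: 13.82
tcp_pos: [0.6625, -0.1703, 0.0636]
orientation: [0.0, -0.002, 1.0, -0.0]
wrist_force: [0.0, 0.1, -0.7]
finger_gap: 0.0469
grip_force: 36.4
```

Run:
```python
from meas import *
s=env.get_state(); print(np.round(s['tcp_pos'],4),s['finger_gap'],s['wrist_force'],np.round(s['orientation'],4))
d=shot('side'); cv2.imwrite('pics/s6.png',cv2.resize(d['color'][130:270,270:450,::-1],None,fx=4,fy=4))
```

```text
[ 0.6625 -0.1703  0.0636] 0.04691221631426152 [ 0.0291211   0.05356857 -0.68898457] [ 4.0e-04 -1.8e-03  1.0e+00 -2.0e-04]
```

View pics/s6.png

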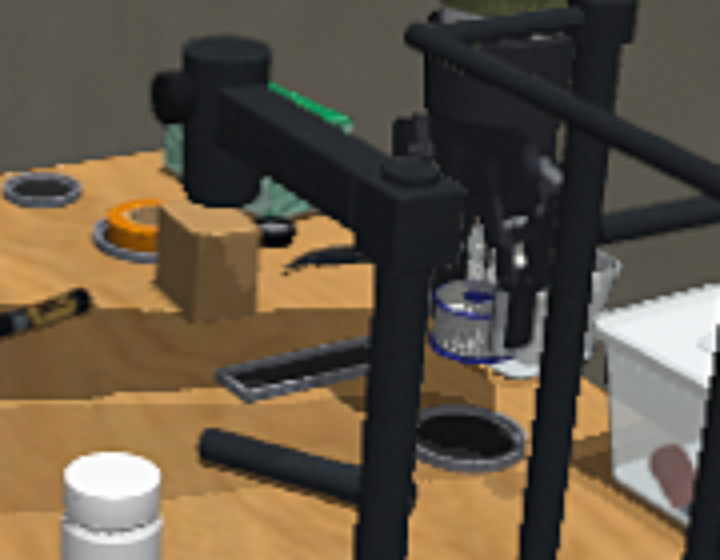

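The reel hangs upright in the fingers and the tape sits flat in the large holder. I'll lower the reel.

>>> carry_out --series '[{"delta_rot": [0,0,0],"travel": [0.03,0.03,-0.8],"fingers": 1},{"delta_rot": [0,0,0],"travel": [0,0,-0.8],"fingers": 1},{"delta_rot": [0,0,0],"travel": [0,0,-0.4],"fingers": 1},{"delta_rot": [0,0,0],"travel": [0,0,-0.15],"fingers": 1},{"delta_rot": [0,0,0],"travel": [0,0,0],"fingers": 1}]'

```text
clock: 14.5
tcp_pos: [0.6624, -0.1679, 0.01]
orientation: [0.0, -0.003, 1.0, 0.0]
wrist_force: [1.0, 0.1, -1.2]
finger_gap: 0.047
grip_force: 36.4
```

>>> carry_out --series '[{"delta_rot": [0,0,0],"travel": [0,0,-0.08],"fingers": 1},{"delta_rot": [0,0,0],"travel": [0,0,-0.03],"fingers": 1},{"delta_rot": [0,0,0],"travel": [0,0,0],"fingers": 1}]'

```text
clock: 14.88
tcp_pos: [0.6627, -0.1682, 0.0073]
orientation: [0.0, -0.003, 1.0, -0.0]
wrist_force: [-0.2, 0.1, 0.1]
finger_gap: 0.0468
grip_force: 36.6
```

>>> carry_out --series '[{"delta_rot": [0,0,0],"travel": [0,0,0],"fingers": -1},{"delta_rot": [0,0,0],"travel": [0,0,0],"fingers": -1},{"delta_rot": [0,0,0],"travel": [0,0,0],"fingers": -1},{"delta_rot": [0,0,0],"travel": [0,0,0],"fingers": -1},{"delta_rot": [0,0,0],"travel": [0,0,0.6],"fingers": -1}]'

```text
clock: 15.5
tcp_pos: [0.6612, -0.1676, 0.0209]
orientation: [-0.001, -0.003, 1.0, 0.001]
wrist_force: [0.1, -0.2, 0.0]
finger_gap: 0.0853
grip_force: 0.0
```

>>> carry_out --series '[{"delta_rot": [0,0,0],"travel": [0,0,1],"fingers": -1},{"delta_rot": [0,0,0],"travel": [0,0,1],"fingers": -1},{"delta_rot": [0,0,0],"travel": [0,0,1],"fingers": -1},{"delta_rot": [0,0,0],"travel": [-0.5,0.5,1],"fingers": -1},{"delta_rot": [0,0,0],"travel": [-0.5,1,1],"fingers": -1}]'

```text
clock: 16.12
tcp_pos: [0.6374, -0.1311, 0.1488]
orientation: [0.001, -0.002, 1.0, -0.0]
wrist_force: [0.7, 1.4, 0.4]
finger_gap: 0.0858
grip_force: 0.0
```

>>> carry_out --series '[{"delta_rot": [0,0,0],"travel": [-0.3,1,0.5],"fingers": -1},{"delta_rot": [0,0,0],"travel": [-0.3,1,0.5],"fingers": -1},{"delta_rot": [0,0,0],"travel": [-0.3,1,0],"fingers": -1},{"delta_rot": [0,0,0],"travel": [-0.3,1,0],"fingers": -1},{"delta_rot": [0,0,0],"travel": [-0.3,1,0],"fingers": -1}]'

```text
clock: 16.75
tcp_pos: [0.5988, -0.0036, 0.1707]
orientation: [-0.001, -0.003, 1.0, 0.0]
wrist_force: [-0.5, 0.0, -0.1]
finger_gap: 0.0856
grip_force: 0.0
```

>>> carry_out --series '[{"delta_rot": [0,0,0],"travel": [-0.3,1,0],"fingers": -1},{"delta_rot": [0,0,0],"travel": [-0.3,1,0],"fingers": -1},{"delta_rot": [0,0,0],"travel": [-0.3,1,0],"fingers": -1},{"delta_rot": [0,0,0],"travel": [-0.3,1,0],"fingers": -1},{"delta_rot": [0,0,0],"travel": [-0.3,1,0],"fingers": -1}]'

```text
clock: 17.38
tcp_pos: [0.561, 0.1212, 0.1707]
orientation: [-0.001, -0.003, 1.0, -0.0]
wrist_force: [-0.1, 0.1, -0.2]
finger_gap: 0.0854
grip_force: 0.0
```

>>> carry_out --series '[{"delta_rot": [0,0,0],"travel": [-0.3,1,0],"fingers": -1},{"delta_rot": [0,0,0],"travel": [-0.3,1,0],"fingers": -1},{"delta_rot": [0,0,0],"travel": [-0.3,1,0],"fingers": -1},{"delta_rot": [0,0,0],"travel": [-0.3,1,0],"fingers": -1},{"delta_rot": [0,0,0],"travel": [-0.3,1,0],"fingers": -1}]'

```text
clock: 18.0
tcp_pos: [0.5233, 0.2459, 0.1706]
orientation: [-0.001, -0.003, 1.0, -0.0]
wrist_force: [0.1, -0.4, -0.3]
finger_gap: 0.0856
grip_force: 0.0
```

>>> carry_out --series '[{"delta_rot": [0,0,0],"travel": [0,0.8,0],"fingers": -1},{"delta_rot": [0,0,0],"travel": [0,0.8,0],"fingers": -1},{"delta_rot": [0,0,0],"travel": [0,0,0],"fingers": -1}]'

```text
clock: 18.38
tcp_pos: [0.5249, 0.2859, 0.1714]
orientation: [-0.0, -0.004, 1.0, 0.0]
wrist_force: [-0.9, -0.2, -0.5]
finger_gap: 0.0855
grip_force: 0.0
```

Run:
```python
from meas import *
s=env.get_state(); print(np.round(s['tcp_pos'],4),np.round(s['joint_pos'],3))
c=shot('scene','pics/sc7.png'); w=shot('wrist','pics/w7.png')
for n,c in (('scene',c),('wrist',w)):
    hsv=cv2.cvtColor(c['color'],cv2.COLOR_RGB2HSV)
    m=(hsv[...,0]>24)&(hsv[...,0]<34)&(hsv[...,1]>170)&(hsv[...,2]>70)
    for ce,st,cn in comps(m,80,8000): print(n,ce.round(1),st,circ(c,cn,.039))
a=cv2.imread('pics/sc7.png')[145:345,150:350]; cv2.imwrite('pics/sc7c.png',np.hstack([cv2.resize(a,(420,420)),cv2.resize(cv2.imread('pics/w7.png')[60:420,100:460],(380,420))]))
```

```text
[0.5249 0.2859 0.1714] [ 0.365  0.38  -0.007  1.185  0.     0.358]
wrist [285.8 193.6] [ 267  175   38   38 1132] (array([0.5204, 0.2914]), 0.0351)
```

View pics/sc7c.png

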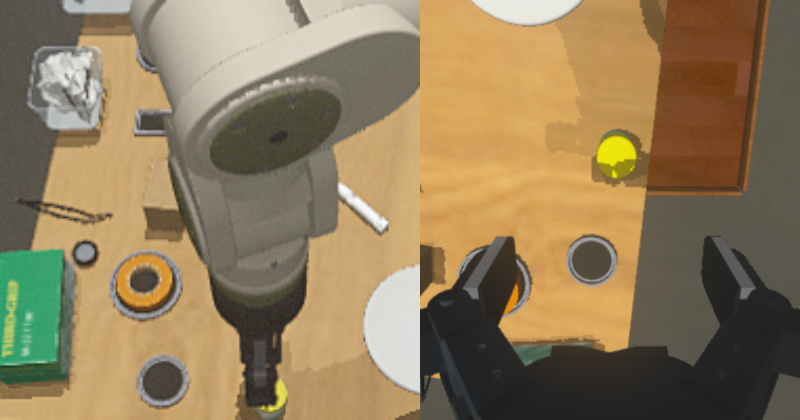

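The tape lies inside the large rim. The jar's lid is centred at (286,194) in the wrist view, which puts it at (.521,.2915). I'll descend to grip the lid.

>>> carry_out --series '[{"delta_rot": [0,0,0],"travel": [-0.12,0.22,-1],"fingers": -1},{"delta_rot": [0,0,0],"travel": [0,0,-1],"fingers": -1},{"delta_rot": [0,0,0],"travel": [0,0,-1],"fingers": -1},{"delta_rot": [0,0,0],"travel": [0,0,-1],"fingers": -1},{"delta_rot": [0,0,0],"travel": [0,0,-1],"fingers": -1}]'

```text
clock: 19.1
tcp_pos: [0.5223, 0.289, 0.0461]
orientation: [0.0, -0.002, 1.0, -0.0]
wrist_force: [0.5, 0.9, 0.4]
finger_gap: 0.0854
grip_force: 0.0
```

>>> carry_out --series '[{"delta_rot": [0,0,0],"travel": [0,0,-0.9],"fingers": -1},{"delta_rot": [0,0,0],"travel": [0,0,-0.4],"fingers": -1},{"delta_rot": [0,0,0],"travel": [0,0,0],"fingers": -1},{"delta_rot": [0,0,0],"travel": [0,0,0],"fingers": -1}]'

```text
clock: 19.6
tcp_pos: [0.5227, 0.29, 0.0153]
orientation: [0.001, -0.002, 1.0, 0.0]
wrist_force: [0.2, -0.8, 0.3]
finger_gap: 0.0854
grip_force: 0.0
```

>>> carry_out --series '[{"delta_rot": [0,0,0],"travel": [0,0,0],"fingers": 1},{"delta_rot": [0,0,0],"travel": [0,0,0],"fingers": 1},{"delta_rot": [0,0,0],"travel": [0,0,0],"fingers": 1},{"delta_rot": [0,0,0],"travel": [0,0,0],"fingers": 1},{"delta_rot": [0,0,0],"travel": [0,0,0],"fingers": 1}]' --squeeze 25

```text
clock: 20.23
tcp_pos: [0.5221, 0.29, 0.0149]
orientation: [0.0, -0.003, 1.0, 0.0]
wrist_force: [-1.6, -0.9, 5.8]
finger_gap: 0.0341
grip_force: 24.9
```

>>> carry_out --series '[{"delta_rot": [0,0,0],"travel": [0,0,0.6],"fingers": 1},{"delta_rot": [0,0,0],"travel": [0,0,1],"fingers": 1},{"delta_rot": [0,0,0],"travel": [0.6,-0.2,0.4],"fingers": 1},{"delta_rot": [0,0,0],"travel": [1,-0.2,0],"fingers": 1},{"delta_rot": [0,0,0],"travel": [1,-0.2,0],"fingers": 1}]'

```text
clock: 20.85
tcp_pos: [0.5877, 0.2751, 0.0654]
orientation: [0.0, -0.003, 1.0, 0.0]
wrist_force: [-0.2, 0.7, -1.6]
finger_gap: 0.0343
grip_force: 25.1
```

>>> carry_out --series '[{"delta_rot": [0,0,0],"travel": [1,-0.2,0],"fingers": 1},{"delta_rot": [0,0,0],"travel": [1,-0.16,0],"fingers": 1},{"delta_rot": [0,0,0],"travel": [0,0,-0.6],"fingers": 1},{"delta_rot": [0,0,0],"travel": [0,0,-0.6],"fingers": 1},{"delta_rot": [0,0,0],"travel": [0,0,0],"fingers": 1}]'

```text
clock: 21.48
tcp_pos: [0.6338, 0.2657, 0.0317]
orientation: [-0.003, -0.003, 1.0, -0.001]
wrist_force: [-1.2, 0.3, -1.3]
finger_gap: 0.0344
grip_force: 25.1
```

>>> carry_out --series '[{"delta_rot": [0,0,0],"travel": [0.12,0,-0.2],"fingers": 1},{"delta_rot": [0,0,0],"travel": [0,0,-0.2],"fingers": 1},{"delta_rot": [0,0,0],"travel": [0,0,-0.1],"fingers": 1},{"delta_rot": [0,0,0],"travel": [0,0,0],"fingers": 1},{"delta_rot": [0,0,0],"travel": [0,0,0],"fingers": 1}]'

```text
clock: 22.1
tcp_pos: [0.64, 0.266, 0.022]
orientation: [0.0, -0.003, 1.0, 0.0]
wrist_force: [0.4, 0.5, -0.4]
finger_gap: 0.0341
grip_force: 25.1
```

>>> carry_out --series '[{"delta_rot": [0,0,0],"travel": [-0.1,0,-0.1],"fingers": 1},{"delta_rot": [0,0,0],"travel": [0,0,-0.06],"fingers": 1},{"delta_rot": [0,0,0],"travel": [0,0,0],"fingers": 1},{"delta_rot": [0,0,0],"travel": [0,0,0],"fingers": 1}]'

```text
clock: 22.6
tcp_pos: [0.6374, 0.266, 0.018]
orientation: [0.0, -0.003, 1.0, 0.0]
wrist_force: [-1.4, -0.7, 2.1]
finger_gap: 0.0342
grip_force: 25.2
```

>>> carry_out --series '[{"delta_rot": [0,0,0],"travel": [0,0,0],"fingers": -1},{"delta_rot": [0,0,0],"travel": [0,0,0],"fingers": -1},{"delta_rot": [0,0,0],"travel": [0,0,0],"fingers": -1},{"delta_rot": [0,0,0],"travel": [0,0,0],"fingers": -1},{"delta_rot": [0,0,0],"travel": [0,0,0.6],"fingers": -1}]'

```text
clock: 23.22
tcp_pos: [0.6361, 0.2656, 0.0318]
orientation: [-0.002, -0.003, 1.0, -0.0]
wrist_force: [-0.3, 0.1, -0.5]
finger_gap: 0.0854
grip_force: 0.0
```

>>> carry_out --series '[{"delta_rot": [0,0,0],"travel": [0,0,1],"fingers": -1},{"delta_rot": [0,0,0],"travel": [0,0,1],"fingers": -1},{"delta_rot": [0,0,0],"travel": [0,0,1],"fingers": -1},{"delta_rot": [0,0,0],"travel": [-0.5,-0.5,1],"fingers": -1},{"delta_rot": [0,0,0],"travel": [-0.5,-1,1],"fingers": -1}]'

```text
clock: 23.85
tcp_pos: [0.6123, 0.2289, 0.1598]
orientation: [0.001, -0.003, 1.0, 0.0]
wrist_force: [-0.2, -1.0, -0.6]
finger_gap: 0.0855
grip_force: 0.0
```

>>> carry_out --series '[{"delta_rot": [0,0,0],"travel": [-0.6,-1,0],"fingers": -1},{"delta_rot": [0,0,0],"travel": [-0.7,-1,0],"fingers": -1},{"delta_rot": [0,0,0],"travel": [-0.7,-1,0],"fingers": -1},{"delta_rot": [0,0,0],"travel": [-0.7,-1,0],"fingers": -1},{"delta_rot": [0,0,0],"travel": [-0.7,-1,0],"fingers": -1}]'

```text
clock: 24.48
tcp_pos: [0.5272, 0.1027, 0.1592]
orientation: [0.001, -0.003, 1.0, 0.0]
wrist_force: [-0.5, -0.6, 0.4]
finger_gap: 0.0857
grip_force: 0.0
```

>>> carry_out --series '[{"delta_rot": [0,0,0],"travel": [0,-1,-0.5],"fingers": -1},{"delta_rot": [0,0,0],"travel": [0,-0.3,-0.5],"fingers": -1},{"delta_rot": [0,0,0],"travel": [0,0,0],"fingers": -1},{"delta_rot": [0,0,0],"travel": [0,0,0],"fingers": -1}]'

```text
clock: 24.98
tcp_pos: [0.5277, 0.0716, 0.1331]
orientation: [0.0, -0.003, 1.0, 0.0]
wrist_force: [0.4, 0.7, 0.3]
finger_gap: 0.0854
grip_force: 0.0
```

Run:
```python
from meas import *
s=env.get_state(); print(np.round(s['tcp_pos'],4),np.round(s['joint_pos'],3))
c=shot('wrist','pics/w8.png'); I=c['color']; hsv=cv2.cvtColor(I,cv2.COLOR_RGB2HSV)
cv2.imwrite('pics/w8c.png',I[:,:,::-1])
p=proj(c,[.527,.072,.0075])[0]; print(p)
u,v=p.astype(int); sub=np.zeros(I.shape[:2],bool); sub[max(v-90,0):v+90,max(u-60,0):u+60]=1
m=(hsv[...,2]<80)&sub
for ce,st,cn in comps(m,40,8000):
    P=ray(c,cn,.0075)[:,:2]; r=cv2.minAreaRect(P.astype(np.float32)); print(ce.round(1),st,P.mean(0).round(4),np.round(r[0],4),np.round(r[1],4),r[2])
```

```text
[0.5277 0.0716 0.1331] [-0.016  0.282 -0.244  1.045  0.    -0.022]
[279.32782312 199.68602743]
[276.3 169. ] [269 153  17  30 341] [0.4987 0.0691] [0.4974 0.0688] [0.0255 0.0128] 10.996254920959473
[279.8 214.1] [275 203  12  25 112] [0.5434 0.0733] [0.5417 0.0736] [0.0246 0.0077] 9.967822074890137
[286.9 236.1] [279 228  16  15 158] [0.5622 0.0793] [0.5627 0.0795] [0.0124 0.0151] 18.536392211914062
```

View pics/w8c.png

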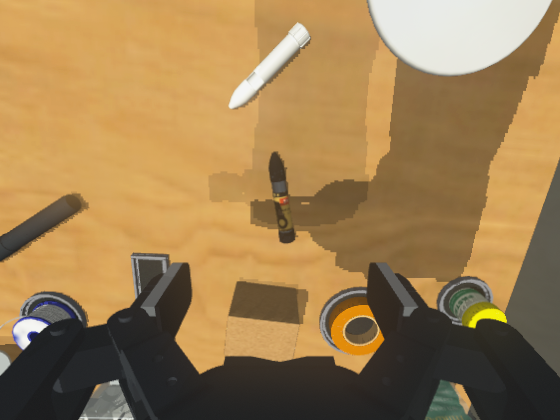

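The tube lies from (276,152) to (288,243), with its middle at (.5275,.0738) and its axis turned +9° from x. The jar is in the small holder and the reel in the medium one. I'll turn the gripper 9° and descend.

>>> carry_out --series '[{"delta_rot": [0,0,0.8],"travel": [0,0.09,-1],"fingers": -1},{"delta_rot": [0,0,0.8],"travel": [0,0,-1],"fingers": -1},{"delta_rot": [0,0,0],"travel": [0,0,-1],"fingers": -1},{"delta_rot": [0,0,0],"travel": [0,0,-1],"fingers": -1},{"delta_rot": [0,0,0],"travel": [0,0,0],"fingers": -1}]'

```text
clock: 25.65
tcp_pos: [0.5259, 0.0739, 0.0314]
orientation: [-0.002, -0.083, 0.997, 0.0]
wrist_force: [0.2, 0.8, 0.7]
finger_gap: 0.0853
grip_force: 0.0
```

>>> carry_out --series '[{"delta_rot": [0,0,0],"travel": [0,0,-0.7],"fingers": -0.3},{"delta_rot": [0,0,0],"travel": [0,0,-0.3],"fingers": -0.3},{"delta_rot": [0,0,0],"travel": [0,0,0],"fingers": -0.3},{"delta_rot": [0,0,0],"travel": [0,0,0],"fingers": -0.3}]'

```text
clock: 26.15
tcp_pos: [0.528, 0.0733, 0.0087]
orientation: [0.001, -0.083, 0.997, 0.0]
wrist_force: [0.2, 0.6, 0.4]
finger_gap: 0.0556
grip_force: 0.0
```

>>> carry_out --series '[{"delta_rot": [0,0,0],"travel": [0,0,-0.12],"fingers": 0.2},{"delta_rot": [0,0,0],"travel": [0,0,0],"fingers": 1},{"delta_rot": [0,0,0],"travel": [0,0,0],"fingers": 1},{"delta_rot": [0,0,0],"travel": [0,0,0],"fingers": 1},{"delta_rot": [0,0,0],"travel": [0,0,0],"fingers": 1}]' --squeeze 25

```text
clock: 26.78
tcp_pos: [0.5274, 0.0732, 0.005]
orientation: [0.0, -0.082, 0.997, 0.0]
wrist_force: [-0.9, 0.0, 2.0]
finger_gap: 0.0134
grip_force: 25.0
```

>>> carry_out --series '[{"delta_rot": [0,0,0],"travel": [0,0,0],"fingers": 1},{"delta_rot": [0,0,0],"travel": [0,0,0],"fingers": 1}]'

```text
clock: 27.02
tcp_pos: [0.5274, 0.0732, 0.0049]
orientation: [0.0, -0.083, 0.997, 0.0]
wrist_force: [-2.3, -0.4, 3.7]
finger_gap: 0.0137
grip_force: 25.1
```

>>> carry_out --series '[{"delta_rot": [0,0,0],"travel": [0,0,0.6],"fingers": 1},{"delta_rot": [0,0,0],"travel": [0,0,1],"fingers": 1},{"delta_rot": [0,0,-0.4],"travel": [0,-1,1],"fingers": 1},{"delta_rot": [0,0,-0.5],"travel": [0,-1,0],"fingers": 1},{"delta_rot": [0,0,-0.5],"travel": [0,-1,0],"fingers": 1}]'

```text
clock: 27.65
tcp_pos: [0.5282, -0.0026, 0.0713]
orientation: [0.001, -0.012, 1.0, -0.0]
wrist_force: [0.1, 0.3, -0.3]
finger_gap: 0.0135
grip_force: 24.8
```

>>> carry_out --series '[{"delta_rot": [0,0,-0.5],"travel": [0.4,-1,0],"fingers": 1},{"delta_rot": [0,0,0],"travel": [1,-1,0],"fingers": 1},{"delta_rot": [0,0,0],"travel": [1,-0.25,0],"fingers": 1},{"delta_rot": [0,0,0],"travel": [1,0,0],"fingers": 1},{"delta_rot": [0,0,0],"travel": [1,0,0],"fingers": 1}]'

```text
clock: 28.28
tcp_pos: [0.6384, -0.0584, 0.0707]
orientation: [0.0, 0.013, 1.0, -0.0]
wrist_force: [-0.1, -0.3, -0.5]
finger_gap: 0.0135
grip_force: 24.8
```

>>> carry_out --series '[{"delta_rot": [0,0,0],"travel": [0,0,0],"fingers": 1},{"delta_rot": [0,0,0],"travel": [0,0,0],"fingers": 1}]'

```text
clock: 28.52
tcp_pos: [0.6365, -0.0579, 0.0699]
orientation: [-0.001, 0.012, 1.0, 0.0]
wrist_force: [0.3, -0.2, 0.8]
finger_gap: 0.0135
grip_force: 24.8
```

Run:
```python
from meas import *
s=env.get_state(); print(np.round(s['tcp_pos'],4),s['finger_gap'],np.round(s['orientation'],4))
w=shot('wrist','pics/w9.png'); d=shot('side')
cv2.imwrite('pics/s9.png',np.hstack([cv2.resize(d['color'][140:250,270:430,::-1],(400,275)),cv2.resize(w['color'][150:370,120:440,::-1],(400,275))]))
```

```text
[ 0.6365 -0.0579  0.0699] 0.013527121516306686 [-5.000e-04  1.240e-02  9.999e-01  1.000e-04]
```

View pics/s9.png

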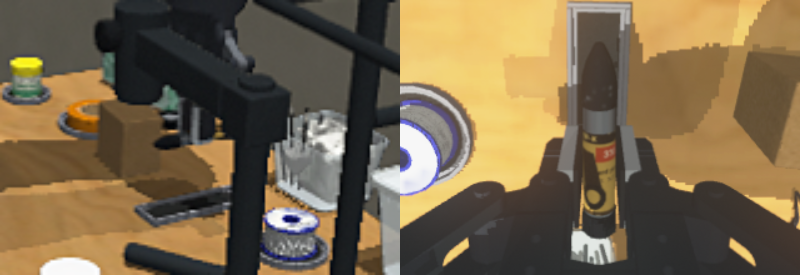

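The jar, tape and reel sit in their holders. The tube is held in line above the long holder, so I'll lower it.

>>> carry_out --series '[{"delta_rot": [0,0,0],"travel": [0.05,0,-0.8],"fingers": 1},{"delta_rot": [0,0,0],"travel": [0,0,-0.8],"fingers": 1},{"delta_rot": [0,0,0],"travel": [0,0,-0.4],"fingers": 1},{"delta_rot": [0,0,0],"travel": [0,0,-0.2],"fingers": 1},{"delta_rot": [0,0,0],"travel": [0,0,0],"fingers": 1}]'

```text
clock: 29.25
tcp_pos: [0.6385, -0.0581, 0.015]
orientation: [-0.0, 0.012, 1.0, 0.0]
wrist_force: [0.9, 0.1, -0.7]
finger_gap: 0.0135
grip_force: 24.8
```

>>> carry_out --series '[{"delta_rot": [0,0,0],"travel": [0,0,-0.1],"fingers": 1},{"delta_rot": [0,0,0],"travel": [0,0,0],"fingers": 1},{"delta_rot": [0,0,0],"travel": [0,0,0],"fingers": 1}]'

```text
clock: 29.62
tcp_pos: [0.6388, -0.0581, 0.0126]
orientation: [0.0, 0.012, 1.0, -0.0]
wrist_force: [1.0, -0.4, -0.9]
finger_gap: 0.0136
grip_force: 24.8
```

>>> carry_out --series '[{"delta_rot": [0,0,0],"travel": [0,0,-0.12],"fingers": 1},{"delta_rot": [0,0,0],"travel": [0,0,-0.03],"fingers": 1},{"delta_rot": [0,0,0],"travel": [0,0,0],"fingers": 1},{"delta_rot": [0,0,0],"travel": [0,0,0],"fingers": 1}]'

```text
clock: 30.12
tcp_pos: [0.6386, -0.0581, 0.0086]
orientation: [0.0, 0.012, 1.0, 0.0]
wrist_force: [0.3, 0.5, -0.5]
finger_gap: 0.0134
grip_force: 24.8
```

>>> carry_out --series '[{"delta_rot": [0,0,0],"travel": [0,0,0],"fingers": 0},{"delta_rot": [0,0,0],"travel": [0,0,0],"fingers": 0},{"delta_rot": [0,0,0],"travel": [0,0,0],"fingers": 0},{"delta_rot": [0,0,0],"travel": [0,0,0.5],"fingers": 0},{"delta_rot": [0,0,0],"travel": [0,0,1],"fingers": 0}]'

```text
clock: 30.75
tcp_pos: [0.6378, -0.0579, 0.046]
orientation: [-0.001, 0.012, 1.0, 0.0]
wrist_force: [-0.4, -0.3, 0.2]
finger_gap: 0.0427
grip_force: 0.0
```

>>> carry_out --series '[{"delta_rot": [0,0,0],"travel": [0,0,1],"fingers": 0},{"delta_rot": [0,0,0],"travel": [0,0,1],"fingers": 0},{"delta_rot": [0,0,0],"travel": [-0.6,0,1],"fingers": 0},{"delta_rot": [0,0,0],"travel": [-0.8,0,1],"fingers": 0},{"delta_rot": [0,0,0],"travel": [-0.8,0.6,1],"fingers": 0}]'

```text
clock: 31.38
tcp_pos: [0.5833, -0.0437, 0.1729]
orientation: [0.001, 0.013, 1.0, -0.0]
wrist_force: [0.4, 0.7, 0.6]
finger_gap: 0.0427
grip_force: 0.0
```

>>> carry_out --series '[{"delta_rot": [0,0,0],"travel": [-0.4,0.6,1],"fingers": -1},{"delta_rot": [0,0,0],"travel": [-0.4,0.6,1],"fingers": -1},{"delta_rot": [0,0,0],"travel": [0,0,0],"fingers": -1},{"delta_rot": [0,0,0],"travel": [0,0,0],"fingers": -1}]'

```text
clock: 31.88
tcp_pos: [0.5638, -0.0133, 0.221]
orientation: [0.0, 0.012, 1.0, -0.0]
wrist_force: [0.9, 0.0, 0.5]
finger_gap: 0.085
grip_force: 0.0
```

Run:
```python
from meas import *
w=shot('wrist','pics/w10.png'); d=shot('side'); print(env.get_state()['clock'])
o=np.zeros((600,800,3),np.uint8); o[:300]=cv2.resize(d['color'][150:255,210:490,::-1],(800,300)); o[300:]=cv2.resize(w['color'][145:355,:,::-1],(800,300)); cv2.imwrite('pics/f.png',o)
```

```text
31.975
```

View pics/f.png

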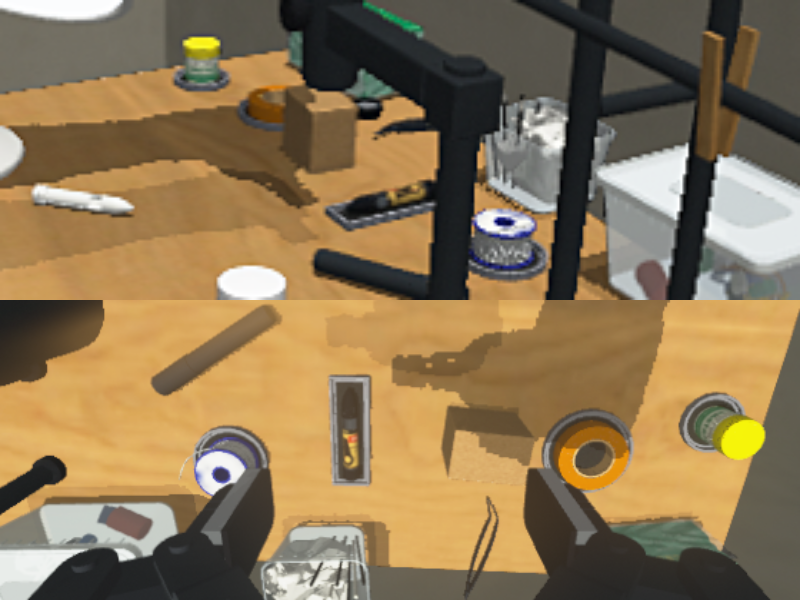

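All four supplies lie in their holders inside the rims, the box hasn't moved, and the gripper is clear. I'm handing in.

```bash
python3 -c "
from workcell import env
print(env.hand_in())"
```

```text
the job is handed in; nothing more can be done
None
```

The job is handed in at about 32 s: the last camera views showed the tape, reel, jar and tube each let go inside its own holder, with reel and jar upright and the box where it stood. No verdict came back.

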